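# Tip the tube block out of the dry-bath heater and seat it in the cooling nest

### The arm

A 6-joint arm with a two-finger parallel gripper is mounted at the origin on the work surface. World frame = base frame: x ahead of the robot, y to its left, z up, the work surface at z = 0. Lengths are in m, angles in rad, forces in N, time in s.
With the tool pointing down it reaches from about 0.35 to 0.975 m from the base axis. Payload 4.9 kg.
Tool frame: the origin (TCP) lies on the front face of the gripper's body, between the roots of the fingers; the fingertips stand 73 mm ahead of it and the grasp point (between the pads) lies 54 mm ahead of it (tip_extent is the distance from the TCP to the fingertips, in m); y points along the fingers, x is the direction in which the jaws open and shut, and the axes are right-handed (so a half turn about y gives the same grasp; the last joint's range is limited). The gripper opens to 85 mm and grips with 20 to 120 N. Pads are 22 mm wide; open, the fingers measure 114 mm over their backs; the gripper's body (76 mm by 85 mm) begins 54 mm behind the grasp point. The pads swing forward as they close: fully open they stand 13 mm farther back than shut.
Start: joints at [-1.375, 0.053, 1.613, -0, 1.476, -0.119], TCP at [0.194, -0.594, 0.304] pointing down, gripper open.
Joint ranges: [-3.01, 3.01], [-1.01, 2.22], [0.06, 2.58], [-1.02, 4.17], [0.09, 2.62], [-3.14, 3.14]. Speed limits (rad/s): [2.57, 2.57, 3.14, 3.14, 3.14, 3.14].

### API

Orientations are given as a unit quaternion [w, x, y, z].
In Python, from plant import state, grab_frame, camera_info, job_done, tip_extent gives the robot as it stands.
- The arm moves only by the tool carry_out, never from a script. Its argument "rows" is a list that holds one entry, the list of rows, each a list of 7 numbers: the turn, a rotation vector about the world's x, y, z as a fraction of full scale, then the shift along the world's x, y, z as a fraction of full scale, then the finger opening in mm, from 0 to 85.4. A call has 1 to 5 rows; each row shifts and turns the commanded pose from where the row before left it; what a row does not reach is not made up. Full scale, the value 1, is 40 mm for a shift and 4 degrees for a turn. A row lasts 1/10 s, in which the tool goes at most 50 mm and 8.59 degrees, less where a joint would pass 70% of its speed; a pose out of reach is approached as far as the arm can. A call with a number of a shift or a turn outside -1 to 1 is refused whole. A call with a gripper value outside its range is refused whole. The fingers move at their own pace and stop on an object; the grip force is fixed at half the most. Time passes only in rows, so rows that do not move let the fingers close. It gives the time, the measured TCP pose, the force and the opening at its end, in the units of the state.
- state(): the state, without advancing time (a new reading comes with each control period).
- grab_frame(name): name is "scene" or "top" or "wrist"; returns the picture (400x640x3 uint8, blue, green, red); there is no depth.
- camera_info(name): a dict with "intrinsics" (3x3 intrinsics, pixels), "xyz" and "rotation" of the camera in the world; the wrist camera has in their place "tool_from_camera" (4x4, takes a point from camera to tool coordinates, whose origin is the TCP and whose axes are the tool frame's). Camera axes: x right, y down, z forward; pixel columns grow to the right and rows downward; lengths in m; the calibration is good to about 2 mm. A picture is of the moment at which its call begins: read the wrist's pose just before it. camera_info takes no time and is no camera call.
- job_done(): hands the job in, once; it reports no verdict.
The state is a dict: "time": time; "joint_pos": joint angles; "joint_vel": joint speeds; "joint_efforts": joint torques, N m; "tool_pos": TCP position; "tool_rot": TCP orientation; "contact_force": force on the tool from outside, world axes, zero at the start; "ft_torque": the same for the moment, N m; "gripper_width": opening from 0.0 (shut) to 1.0 (fully open).
Only numpy, scipy, OpenCV 4.12 (cv2) and the standard library are available. Lean on these libraries where they do the work, as an engineer would, in place of code of your own. Each camera call takes 0.05 s, during which the arm holds its last target.

### The job

The aluminium tube block sits in the heater's well with no room for fingers beside it. Press down on its plain end (the end without holes, next to the well's sloping end wall) until the block tips over and rests tipped in the well with its other end standing up; then take hold of the raised end, lift the block out and seat it flat in the grey cooling nest, lowering it rather than dropping or throwing it. Leave the jar, the tip box and the tube rack where they are.

Things in the scene. Friction and masses are not known exactly. Their poses are not given: they have to be found in the camera images.
- block_center (a point): Centre (half-way up) of the loose tube block: an aluminium bar 140 mm long (its x), 56 wide (its y), 44 high (its z, up), about 0.3 kg, two rows of five dark round holes in its top. At its -x end the top is a plain land 34 mm long. At the start it lies flat in the heater's well, in the middle, axes parallel to the heater's, its top 4 mm above the heater's deck.
- block_press (a point): Where to press: on the block's top face at the plain end, midway across, 58 mm from the block's centre towards its -x (12 mm from the end). Pressing needs less than 3 N. Pushed down about 13 mm here, the block is past its balance and falls by itself to its tipped rest, where this point is about 24 mm lower than at the start.
- block_raised (a point): On the block's top face, midway across, 56 mm from its centre towards its +x (14 mm from the end). With the block tipped, the top here is about 24 mm above the deck: the long side faces (56 mm apart) can be pinched here, fingertips at most 20 mm below the top face along the block's own z. The weight is at the block's centre, so pinch firmly.
- heater: Fixed dry-bath heater: white box, x from -160 (black front panel, roughly towards the robot) to +105 mm, 128 mm wide, flat deck 74 mm above the table, z up. Origin on the table under the middle of the block's starting place. The open well in the deck, along x, is 60 mm wide (2 mm free on each side of the block) and ends 1.5 mm beyond the block's +x end.
- well_edge (a point): The edge over which the block rocks, in the well's floor, 5 mm from the heater's origin towards its -x, 34 mm above the table. The floor is level from here to +x. Towards -x it slopes down at 23 degrees for 67.5 mm, to an end wall square to the slope, about 25 mm from the block at deck level. The block rests either flat or tipped 23 degrees, -x end down on the slope.
- nest: Fixed grey plastic cooling nest, a shallow tray about 176 by 92 mm; origin on the table under its centre, x along its length, z up. Pocket 146 by 62 mm (3 mm free all round the block, which may go in either way round), floor 8 mm above the table. The walls rise 5 mm and then flare out at 45 degrees to a rim 22 mm above the table. Seated, the block's centre is 30 mm above the table.
- reagent: Bystander: capped jar, 64 mm across, about 90 mm high, standing; origin at the centre of its underside.
- tipbox: Bystander: yellow pipette tip box, 85 by 120 mm, about 62 mm high; origin at the centre of its underside.
- tuberack: Bystander: blue rack with capped tubes, 70 by 150 mm, about 50 mm high; origin at the centre of its underside.
There are look-alikes about, which are no part of the job. There is more than one size of the part that bears block_center; the job needs the middle-sized.

How it is judged:
By the outcome, as a careful person would: the job done as asked, in the order asked, and still so for the second after the job is handed in, with the robot touching nothing.
It also fails if it takes over 51 s, if anything falls off the work surface, if the arm or the gripper's body presses on something with over 40 N, if the wrist force passes 120 N, or if a joint passes its speed limit or range.

## Working session

There is one attempt and no reset: what is moved stays moved. The work goes in short steps, Python scripts to look and compute and a tool call to move; the robot and the scene stay as the last step left them, time stands still between calls to the robot, and variables do not carry over. Pictures are saved under pics/ and viewed, and the job is handed in when it is done.

Besides the shell and the picture viewer there is one more tool, called after "Request:" in YAML: its name, and indented under it one key for each argument. carry_out: Moves the arm, as the interface text tells. Shift numbers are shares of 40 mm and turn numbers shares of 4 degrees, none past 1 either way. Its arguments: {"type":"object","properties":{"rows":{"type":"array"}},"required":["rows"]}

```bash
mkdir -p pics; ls; python3 - <<'E'
from plant import *
import cv2
s=state();print(s, tip_extent if not callable(tip_extent) else tip_extent())
for n in ("scene","top"):
    cv2.imwrite(f"pics/{n}0.png",grab_frame(n));print(n,camera_info(n))
print(camera_info("wrist"))
E
```

```text
pics
{'time': 0.0, 'joint_pos': array([-1.37495909e+00,  5.33361869e-02,  1.61432209e+00, -2.65292384e-05,
        1.47602066e+00, -1.18963950e-01]), 'joint_vel': array([ 1.11909193e-03, -8.98908555e-04,  3.53300899e-04, -3.96673057e-05,
        2.34433237e-04,  6.84182868e-04]), 'joint_efforts': array([ 2.44824996e-04, -3.93680835e+01, -3.70179141e+01, -1.50550659e-04,
        7.05844912e-03,  4.89985759e-07]), 'tool_pos': array([ 0.19343751, -0.5937958 ,  0.30265891]), 'tool_rot': array([ 0.57268928, -0.5717007 ,  0.41598993, -0.41489479]), 'contact_force': array([ 0.46499057, -0.07647133, -0.33144001]), 'ft_torque': array([ 0.00750662,  0.00908645, -0.03264157]), 'gripper_width': 1.000791021865179} 0.0726
scene {'intrinsics': array([[513.34935206,   0.        , 311.6029515 ],
       [  0.        , 513.34935206, 195.29235853],
       [  0.        ,   0.        ,   1.        ]]), 'xyz': array([1.90462204, 0.71025497, 0.99173543]), 'rotation': array([-0.24793344,  0.45497695,  0.74497208, -0.42016851])}
top {'intrinsics': array([[400.88823087,   0.        , 318.78481678],
       [  0.        , 400.88823087, 201.00381192],
       [  0.        ,   0.        ,   1.        ]]), 'xyz': array([0.50658439, 0.01850279, 1.40959734]), 'rotation': array([-0.02652484,  0.7085615 , -0.70399593,  0.04033326])}
{'intrinsics': array([[319.3383641 ,   0.        , 321.25030644],
       [  0.        , 319.3383641 , 194.75004878],
       [  0.        ,   0.        ,   1.        ]]), 'tool_from_camera': array([[ 9.99999558e-01,  7.12270431e-04,  6.14369286e-04,
         1.57470293e-03],
       [-3.86634692e-04, -2.84170879e-01,  9.58773572e-01,
        -6.99244269e-02],
       [ 8.57491926e-04, -9.58773385e-01, -2.84170478e-01,
         7.11477454e-02],
       [ 0.00000000e+00,  0.00000000e+00,  0.00000000e+00,
         1.00000000e+00]])}
```

View pics/top0.png

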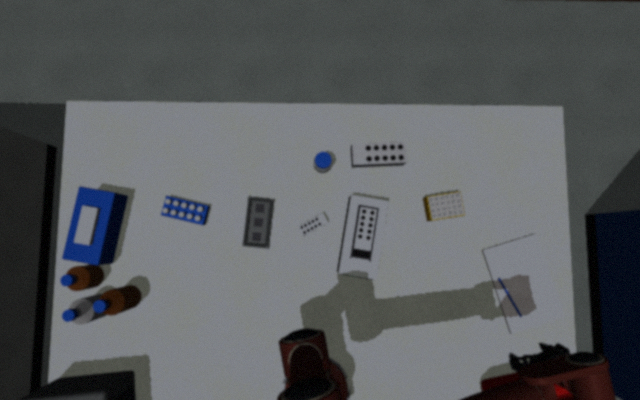

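View pics/scene0.png

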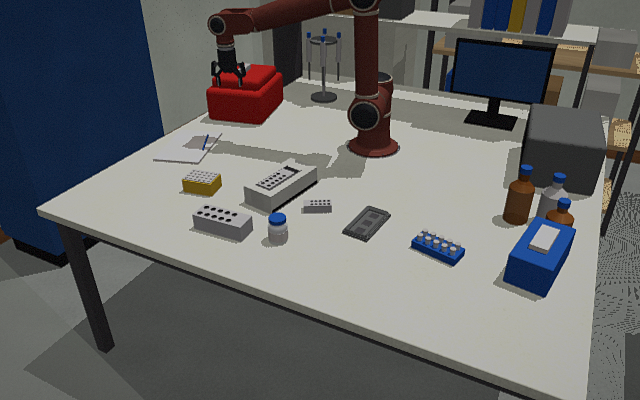

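```bash
cat > h.py <<'E'
import numpy as np, cv2
from scipy.spatial.transform import Rotation as R
from plant import state, grab_frame, camera_info
def q(w): return R.from_quat([w[1],w[2],w[3],w[0]])
def cam(n, st=None):
    c=camera_info(n); K=c['intrinsics']
    if n=='wrist':
        st=st or state(); T=c['tool_from_camera']; Rt=q(st['tool_rot']).as_matrix()
        return K, Rt@T[:3,:3], Rt@T[:3,3]+st['tool_pos']
    return K, q(c['rotation']).as_matrix(), np.array(c['xyz'])
def proj(C,P):
    K,Rm,t=C; p=(np.atleast_2d(P)-t)@Rm; p=p@K.T; return p[:,:2]/p[:,2:]
def ray(C,uv,z):
    K,Rm,t=C; uv=np.atleast_2d(uv).astype(float)
    d=np.c_[uv,np.ones(len(uv))]@np.linalg.inv(K).T@Rm.T
    return t+d*((z-t[2])/d[:,2])[:,None]
def pose(x,y,yaw,P):
    c,s=np.cos(yaw),np.sin(yaw); P=np.atleast_2d(P).astype(float)
    return np.c_[x+c*P[:,0]-s*P[:,1], y+s*P[:,0]+c*P[:,1], P[:,2]]
E
python3 - <<'E'
from h import *
t=cv2.imread('pics/top0.png');s=cv2.imread('pics/scene0.png')
print(proj(cam('top'),[0,0,0]),proj(cam('scene'),[0,0,0]))
def crop(im,x,y,w,h,f,n):
    cv2.imwrite(n,cv2.resize(im[y:y+h,x:x+w],None,fx=f,fy=f,interpolation=cv2.INTER_CUBIC))
crop(t,230,130,190,150,4,'pics/tc.png'); crop(s,180,150,220,110,3.6,'pics/sc.png')
E
```

```text
[[315.16924297 389.53706614]] [[372.51635683 145.89849605]]
```

View pics/tc.png

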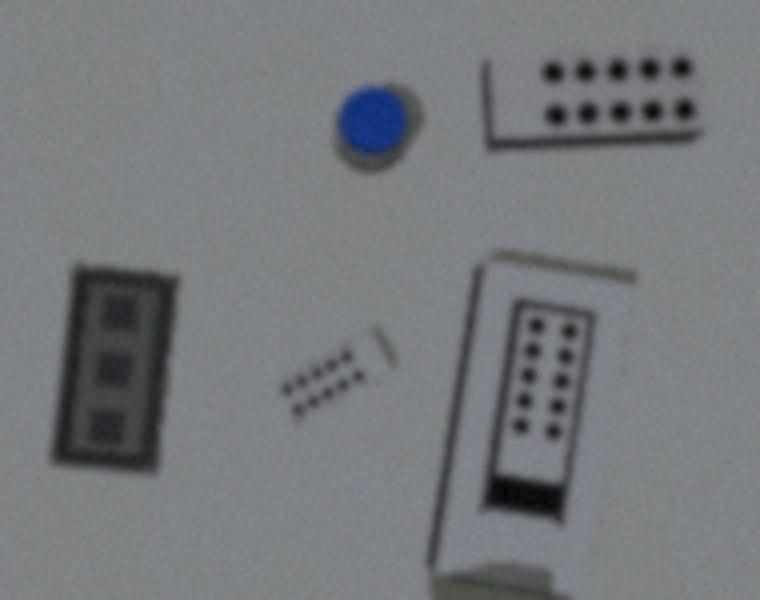

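View pics/sc.png

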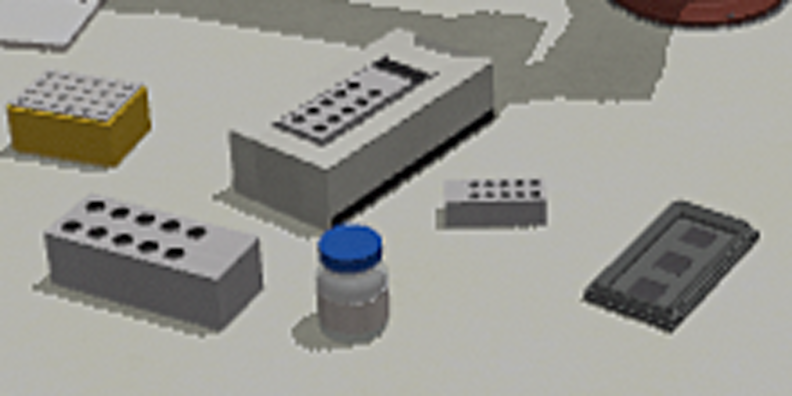

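```bash
python3 - <<'E'
from h import *
C=cam('top')
def px(a): return np.array(a,float)/4+[230-.375,130-.375]
w=ray(C,px([[515,299],[596,314],[562,521],[483,507]]),.074);print(w)
print(np.linalg.norm(np.diff(w,axis=0),axis=1))
a=(w[0]+w[1])/2;b=(w[2]+w[3])/2;d=(a-b)/np.linalg.norm(a-b);yaw=np.arctan2(d[1],d[0]);print('yaw',np.degrees(yaw),'org',a-d*.0715)
n=ray(C,px([[77,264],[180,276],[156,472],[51,462]]),.022);print(n);print(np.linalg.norm(np.diff(n,axis=0),axis=1));
d=(n[0]+n[1]-n[2]-n[3]);print('nest',n.mean(0),np.degrees(np.arctan2(d[1],d[0])))
print('jar',ray(C,px([[372,120]]),.09),'tip',ray(C,[[444,206]],.06),'rack',ray(C,[[186,209]],.05),'large',ray(C,px([[590,100]]),.06),'small',ray(C,px([[338,375]]),.03))
# large block length check
print(ray(C,px([[515,299],[485,470]]),.078))
s=state();print(q(s['tool_rot']).as_matrix())
E
```

```text
[[ 0.62302958 -0.14001711  0.074     ]
 [ 0.61090671 -0.20798223  0.074     ]
 [ 0.43894523 -0.17828415  0.074     ]
 [ 0.45012396 -0.11282918  0.074     ]]
[0.06903783 0.1745071  0.06640268]
yaw -9.366624678000228 org [ 0.54642145 -0.16236295  0.074     ]
[[0.65528239 0.23446033 0.022     ]
 [0.64549206 0.1451248  0.022     ]
 [0.47637847 0.16298262 0.022     ]
 [0.48443564 0.25292943 0.022     ]]
[0.08987039 0.17005385 0.09030695]
nest [0.56539714 0.1988743  0.022     ] -6.099274069219405
jar [[ 0.77081126 -0.0190147   0.09      ]] tip [[ 0.62081671 -0.4333538   0.06      ]] rack [[0.60521304 0.44084019 0.05      ]] large [[ 0.79598894 -0.20677925  0.06      ]] small [[0.56018696 0.00748891 0.03      ]]
[[ 0.62268084 -0.13954235  0.078     ]
 [ 0.48062536 -0.11415027  0.078     ]]
[[ 3.09611308e-01 -4.00957394e-04  9.50863122e-01]
 [-9.50861288e-01  1.87837665e-03  3.09611503e-01]
 [-1.91022011e-03 -9.99998155e-01  2.00311789e-04]]
```

```bash
cat >> h.py <<'E'
def Rtool(yaw,tilt=0):
    """tool x=-hy, y=down (tilted towards hx by tilt), z=hx"""
    hx=np.array([np.cos(yaw),np.sin(yaw),0]);hy=np.array([-np.sin(yaw),np.cos(yaw),0])
    y=np.array([0,0,-1])*np.cos(tilt)+hx*np.sin(tilt); x=-hy
    return np.c_[x,y,np.cross(x,y)]
def go(p,Rm):
    s=state(); d=np.array(p)-s['tool_pos']; rv=(R.from_matrix(Rm)*q(s['tool_rot']).inv()).as_rotvec()
    print('t',round(s['time'],2),'pos',s['tool_pos'].round(4),'F',s['contact_force'].round(1),'w',round(s['gripper_width'],3))
    print(' shift units',(d/.04).round(3),'norm mm',round(np.linalg.norm(d)*1e3,1),'| turn units',(np.degrees(rv)/4).round(3))
E
python3 -c "
from h import *
go([.555,-.163,.29],Rtool(np.radians(-9.4)))"
```

```text
t 0.1 pos [ 0.1934 -0.5938  0.3027] F [ 0.7 -0.2  0.3] w 1.001
 shift units [ 9.039 10.771 -0.318] norm mm 562.6 | turn units [-2.800e-02  1.000e-03 -6.859e+00]
```

Request:
carry_out:
  rows:
    - [[0,0,-0.5,0.64,0.77,0,85],[0,0,-0.5,0.64,0.77,0,85],[0,0,-0.5,0.64,0.77,0,85],[0,0,-0.5,0.64,0.77,0,85],[0,0,-0.5,0.64,0.77,0,85]]

```text
time: 0.6
tool_pos: [0.3221, -0.4387, 0.3033]
tool_rot: [0.534, -0.533, 0.464, -0.464]
contact_force: [0.6, -0.9, 0.6]
gripper_width: 1.0
```

Request:
carry_out:
  rows:
    - [[0,0,-0.5,0.64,0.77,0,85],[0,0,-0.5,0.64,0.77,0,85],[0,0,-0.5,0.64,0.77,0,85],[0,0,-0.5,0.64,0.77,0,85],[0,0,-0.5,0.64,0.77,0,85]]

```text
time: 1.1
tool_pos: [0.4501, -0.2847, 0.3034]
tool_rot: [0.491, -0.491, 0.509, -0.509]
contact_force: [1.0, -0.8, 0.1]
gripper_width: 0.995
```

```bash
python3 -c "
from h import *
go([.555,-.163,.29],Rtool(np.radians(-9.4)))"
```

```text
t 1.1 pos [ 0.4501 -0.2847  0.3034] F [ 1.  -0.8  0.1] w 0.995
 shift units [ 2.621  3.042 -0.335] norm mm 161.2 | turn units [-0.006 -0.006 -1.838]
```

Request:
carry_out:
  rows:
    - [[0,0,-0.45,0.65,0.76,-0.08,85],[0,0,-0.45,0.65,0.76,-0.08,85],[0,0,-0.45,0.65,0.76,-0.08,85],[0,0,-0.45,0.65,0.76,-0.08,85],[0,0,0,0,0,0,85]]

```text
time: 1.6
tool_pos: [0.555, -0.1612, 0.2898]
tool_rot: [0.46, -0.46, 0.538, -0.536]
contact_force: [-0.6, -0.5, -0.1]
gripper_width: 0.998
```

```bash
python3 -c "
from h import *
go([.555,-.163,.29],Rtool(np.radians(-9.4)))
import pickle
s=state();im=grab_frame('wrist');cv2.imwrite('pics/w1.png',im);pickle.dump(s,open('w1.pkl','wb'))
cv2.imwrite('pics/w1v.png',cv2.resize(im,(800,500),interpolation=cv2.INTER_CUBIC))"
```

```text
t 1.6 pos [ 0.555  -0.1612  0.2898] F [-0.6 -0.5 -0.1] w 0.998
 shift units [-0.001 -0.046  0.005] norm mm 1.8 | turn units [-0.029 -0.017 -0.125]
```

View pics/w1v.png

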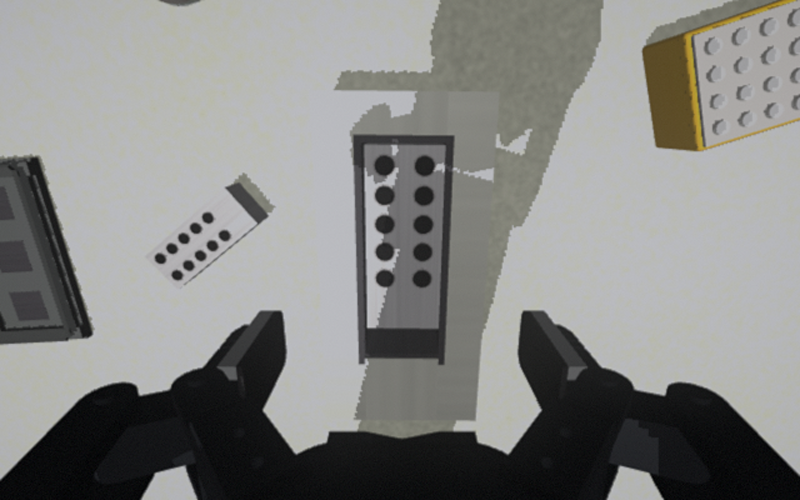

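```bash
python3 -c "
import cv2
im=cv2.imread('pics/w1.png');c=im[95:305,270:380];cv2.imwrite('pics/w1c.png',cv2.resize(c[:110],None,fx=5,fy=5,interpolation=cv2.INTER_CUBIC));cv2.imwrite('pics/w1d.png',cv2.resize(c[110:],None,fx=5,fy=5,interpolation=cv2.INTER_CUBIC))"
```

```text
(no output)
```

View pics/w1c.png

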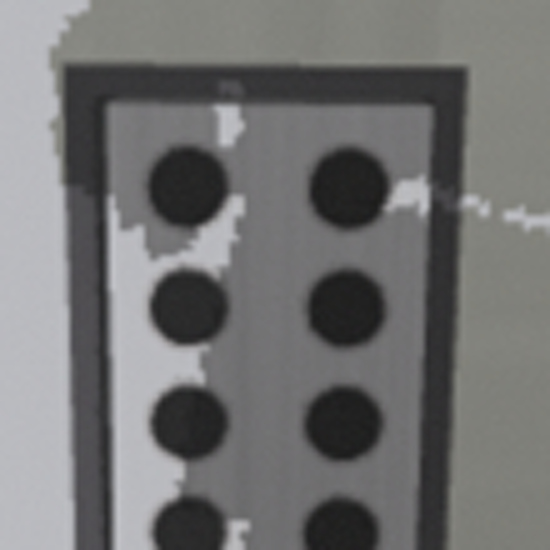

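View pics/w1d.png

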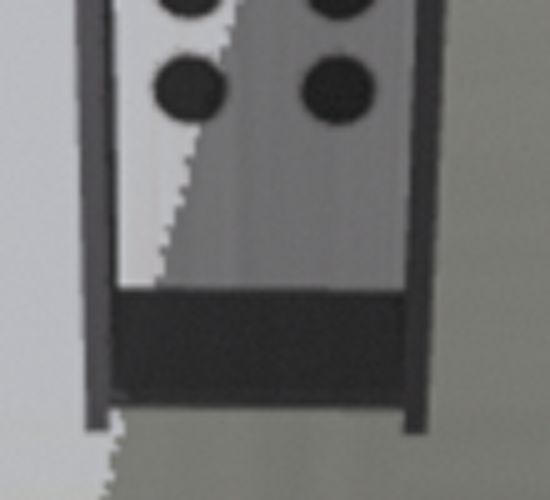

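```bash
python3 - <<'E'
from h import *
import pickle
from scipy.optimize import least_squares
s=pickle.load(open('w1.pkl','rb'));C=cam('wrist',s)
uv=np.array([[106,102],[435,102],[408,290+550],[116,290+550]])/5+[269.6,94.6]
w=ray(C,uv,.078);print(w,np.linalg.norm(np.diff(w,axis=0),axis=1))
hol=np.array([[188,187],[349,187],[188,308],[346,308],[189,423],[343,423],[190,638],[338,640]])/5+[269.6,94.6]
h=ray(C,hol,.078)
P=np.array([[70,28,78],[70,-28,78],[-70,-28,78],[-70,28,78]])/1e3
r=least_squares(lambda v:(proj(C,pose(*v,P))-uv).ravel(),[.55,-.16,-.16])
print(r.x,np.degrees(r.x[2]),r.fun.reshape(-1,2).round(1))
# holes in heater frame
c,sn=np.cos(r.x[2]),np.sin(r.x[2]);print((((h-[*r.x[:2],0])@np.array([[c,-sn,0],[sn,c,0],[0,0,1]]))*1e3).round(1))
# top cam check
print(proj(cam('top'),pose(*r.x,P)), 'crop',(proj(cam('top'),pose(*r.x,P))-[229.6,129.6])*4)
E
```

```text
[[ 0.61756328 -0.14623849  0.078     ]
 [ 0.60889486 -0.20191853  0.078     ]
 [ 0.4699251  -0.17940873  0.078     ]
 [ 0.47871331 -0.12272431  0.078     ]] [0.05635076 0.14078098 0.05736162]
[ 0.54388731 -0.16261069 -0.16283259] -9.329620436871489 [[ 0.1  0.1]
 [-0.3  0.6]
 [-0.6 -0.2]
 [ 0.8 -0.7]]
[[ 55.8  14.1  78. ]
 [ 56.  -13.9  78. ]
 [ 34.6  14.2  78. ]
 [ 34.9 -13.9  78. ]
 [ 13.6  14.1  78. ]
 [ 13.9 -13.8  78. ]
 [-28.2  14.1  78. ]
 [-28.3 -13.9  78. ]]
[[360.40845988 205.93482253]
 [376.92492624 208.76134083]
 [370.42425115 250.37614289]
 [353.73868591 247.52723059]] crop [[523.23383954 305.33929013]
 [589.29970498 316.64536331]
 [563.29700461 483.10457156]
 [496.55474365 471.70892236]]
```

```bash
cat >> h.py <<'E'
H=(0.5439,-0.1626,np.radians(-9.33))
def hp(x,y,z): return pose(*H,[[x/1e3,y/1e3,z/1e3]])[0]
E
python3 -c "
from h import *
go(hp(-59,0,78+73+15),Rtool(H[2]))"
```

```text
t 1.65 pos [ 0.5541 -0.1628  0.29  ] F [-0.2 -0.5  0.4] w 0.993
 shift units [-1.711  0.244 -3.101] norm mm 142.0 | turn units [-0.01  -0.025 -0.095]
```

Request:
carry_out:
  rows:
    - [[0,0,-0.05,-0.43,0.06,-0.2,0],[0,0,-0.04,-0.43,0.06,-0.7,0],[0,-0.02,0,-0.43,0.06,-0.8,0],[0,0,0,-0.42,0.06,-0.8,0],[0,0,0,0,0,-0.6,0]]

```text
time: 2.15
tool_pos: [0.482, -0.1551, 0.1644]
tool_rot: [0.456, -0.457, 0.541, -0.539]
contact_force: [-1.0, 0.7, 1.0]
gripper_width: 0.142
```

Request:
carry_out:
  rows:
    - [[0,0,0,0,0,0,0],[0,0,0,0,0,0,0],[0,0,0,0,0,0,0]]

```text
time: 2.45
tool_pos: [0.4862, -0.156, 0.1692]
tool_rot: [-0.457, 0.456, -0.538, 0.541]
contact_force: [0.2, 0.9, 0.1]
gripper_width: 0.0
```

```bash
python3 -c "
from h import *
go(hp(-59,0,78+73),Rtool(H[2]))
im=grab_frame('wrist');cv2.imwrite('pics/w2.png',im)
sc=grab_frame('scene');cv2.imwrite('pics/s2.png',cv2.resize(sc[100:230,200:400],None,fx=4,fy=4,interpolation=cv2.INTER_CUBIC))"
```

```text
t 2.45 pos [ 0.4862 -0.156   0.1692] F [0.2 0.9 0.1] w 0.0
 shift units [-0.013  0.074 -0.456] norm mm 18.5 | turn units [0.023 0.063 0.055]
```

View pics/w2.png

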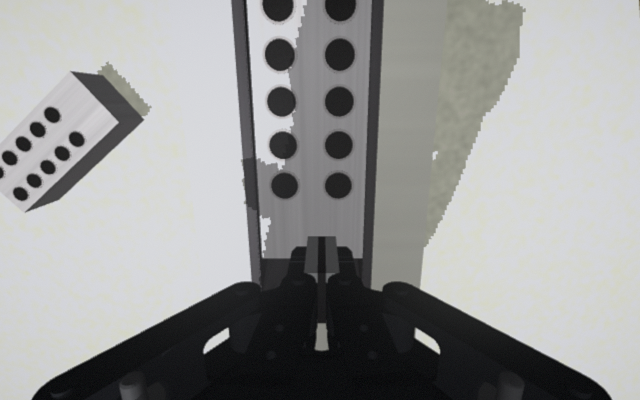

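View pics/s2.png

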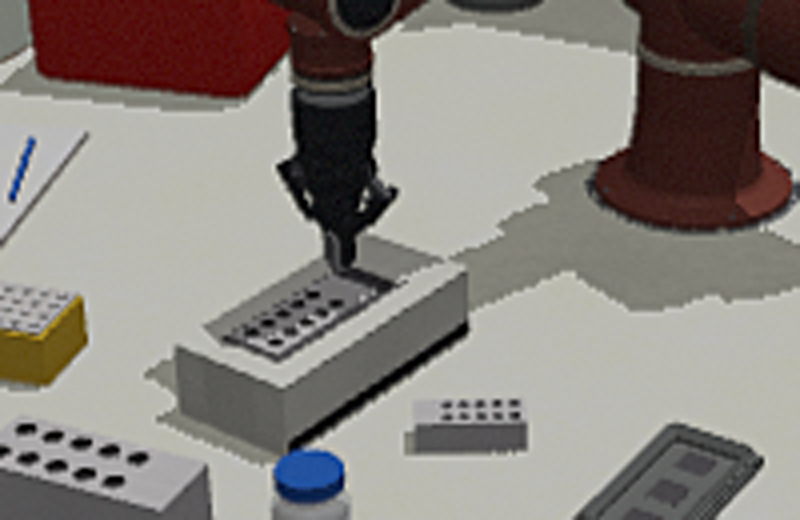

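Request:
carry_out:
  rows:
    - [[0,0.05,0.05,0,0.07,-0.3,0],[0,0,0,0,0,-0.1,0],[0,0,0,0,0,-0.05,0],[0,0,0,0,0,-0.05,0],[0,0,0,0,0,-0.05,0]]

```text
time: 3.05
tool_pos: [0.4851, -0.1523, 0.145]
tool_rot: [0.457, -0.458, 0.539, -0.538]
contact_force: [0.5, 0.1, 0.4]
gripper_width: 0.002
```

Request:
carry_out:
  rows:
    - [[0,0,0,0,0,-0.05,0],[0,0,0,0,0,-0.05,0],[0,0,0,0,0,-0.05,0],[0,0,0,0,0,-0.03,0],[0,0,0,0,0,0,0]]

```text
time: 3.55
tool_pos: [0.485, -0.1522, 0.1377]
tool_rot: [0.457, -0.458, 0.54, -0.538]
contact_force: [0.3, -0.0, -0.2]
gripper_width: 0.003
```

```bash
python3 -c "
from h import *
go(hp(-59,0,78+73),Rtool(H[2]))
sc=grab_frame('scene');cv2.imwrite('pics/s3.png',cv2.resize(sc[100:230,200:400],None,fx=4,fy=4,interpolation=cv2.INTER_CUBIC))"
```

```text
t 3.55 pos [ 0.485  -0.1522  0.1377] F [ 0.3 -0.  -0.2] w 0.003
 shift units [ 0.017 -0.02   0.334] norm mm 13.4 | turn units [-0.002 -0.034 -0.001]
```

View pics/s3.png

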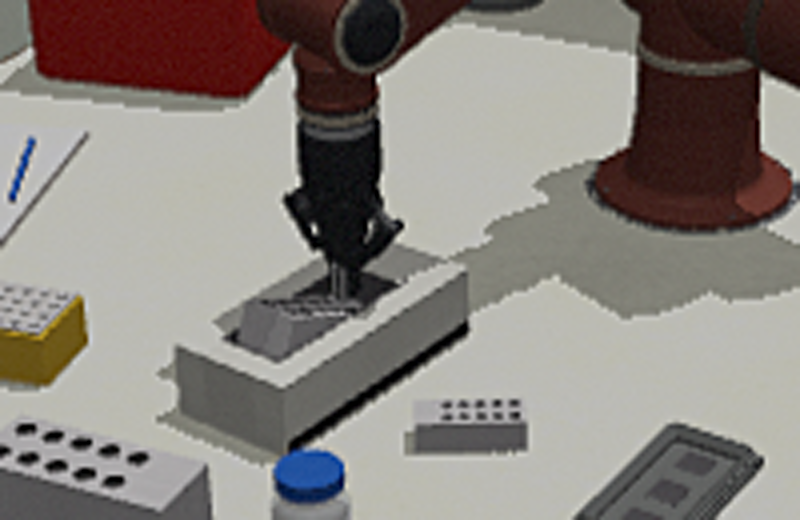

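Request:
carry_out:
  rows:
    - [[0,0,0,0,0,0.3,0],[0,0,0,0,0,0.8,20],[0,0,0,0,0,1,50],[0,0,0,0,0,1,85],[0,0,0,0,0,0.8,85]]

```text
time: 4.1
tool_pos: [0.4855, -0.1524, 0.298]
tool_rot: [-0.458, 0.458, -0.538, 0.54]
contact_force: [0.6, 0.2, 0.2]
gripper_width: 0.68
```

```bash
python3 - <<'E'
from h import *
import pickle
c=camera_info('wrist');K=c['intrinsics'];T=np.linalg.inv(c['tool_from_camera'])
def pt(p): a=T@[*p,1];b=K@a[:3];return (b[:2]/b[2]).round(1)
for y in (.060,.0665,.0726,.078): print(y,[pt((0,y,z)) for z in (-.011,.011)],[pt((.0427,y,z)) for z in (-.011,.011)])
# raised point after tipping, rocking by 23 deg
th=np.radians(23)
go(hp(34,0,98.3+130),Rtool(H[2],th))
E
```

```text
0.06 [array([316.9, 286.8]), array([316.8, 243.3])] [array([409. , 286.8]), array([412.9, 243.4])]
0.0665 [array([317.1, 279.2]), array([317. , 237.3])] [array([405.4, 279.3]), array([409. , 237.4])]
0.0726 [array([317.2, 272.7]), array([317.1, 232.1])] [array([402.3, 272.7]), array([405.7, 232.1])]
0.078 [array([317.4, 267.3]), array([317.2, 227.8])] [array([399.8, 267.3]), array([402.9, 227.9])]
t 4.1 pos [ 0.4855 -0.1524  0.298 ] F [0.6 0.2 0.2] w 0.68
 shift units [ 2.299 -0.393 -1.742] norm mm 116.4 | turn units [-9.070e-01 -5.653e+00  1.000e-03]
```

```bash
python3 - <<'E'
from h import *
th=np.radians(23)
go(hp(34-np.sin(th)*111,0,98.3+111*np.cos(th)),Rtool(H[2],th))
E
```

```text
t 4.1 pos [ 0.4855 -0.1524  0.298 ] F [0.6 0.2 0.2] w 0.68
 shift units [ 1.229 -0.217 -2.438] norm mm 109.5 | turn units [-9.070e-01 -5.653e+00  1.000e-03]
```

Request:
carry_out:
  rows:
    - [[-0.15,-0.94,0,0.2,-0.04,0,85],[-0.15,-0.94,0,0.2,-0.04,-0.4,85],[-0.15,-0.94,0,0.2,-0.04,-0.5,85],[-0.15,-0.94,0,0.2,-0.04,-0.5,85],[-0.15,-0.94,0,0.2,-0.03,-0.5,85]]

```text
time: 4.6
tool_pos: [0.5257, -0.1601, 0.2189]
tool_rot: [-0.528, 0.375, -0.442, 0.621]
contact_force: [-1.0, -0.2, 0.2]
gripper_width: 0.995
```

Request:
carry_out:
  rows:
    - [[-0.15,-0.94,0,0.23,-0.03,-0.5,85],[0,0,0,0,0,0,85],[0,0,0,0,0,0,85]]

```text
time: 4.9
tool_pos: [0.5342, -0.1611, 0.1987]
tool_rot: [-0.539, 0.358, -0.423, 0.634]
contact_force: [0.2, -0.3, 0.1]
gripper_width: 0.996
```

```bash
python3 - <<'E'
from h import *
import pickle
th=np.radians(23)
go(hp(34-np.sin(th)*111,0,98.3+111*np.cos(th)),Rtool(H[2],th))
s=state();im=grab_frame('wrist');cv2.imwrite('pics/w4.png',im);pickle.dump(s,open('w4.pkl','wb'))
c=im[60:280,220:420];cv2.imwrite('pics/w4c.png',cv2.resize(c,None,fx=2.7,fy=2.7,interpolation=cv2.INTER_CUBIC))
# predicted corners
rot=lambda x,y,z:hp(-5+(x+5)*np.cos(th)-z*np.sin(th),y,34+(x+5)*np.sin(th)+z*np.cos(th))
P=np.array([rot(70,28,44),rot(70,-28,44),rot(-70,-28,44),rot(-70,28,44),rot(56,14,44),rot(56,-14,44)])
p=proj(cam('wrist',s),P);print(p.round(1),((p-[220,60])*2.7).round(0))
E
```

```text
t 4.9 pos [ 0.5342 -0.1611  0.1987] F [ 0.2 -0.3  0.1] w 0.996
 shift units [0.01  0.    0.044] norm mm 1.8 | turn units [-0.033 -0.077 -0.006]
[[270.5 199.9]
 [365.6 200. ]
 [357.6 386.4]
 [279.3 386.2]
 [294.8 222.1]
 [341.4 222.1]] [[136. 378.]
 [393. 378.]
 [372. 881.]
 [160. 881.]
 [202. 438.]
 [328. 438.]]
```

View pics/w4c.png

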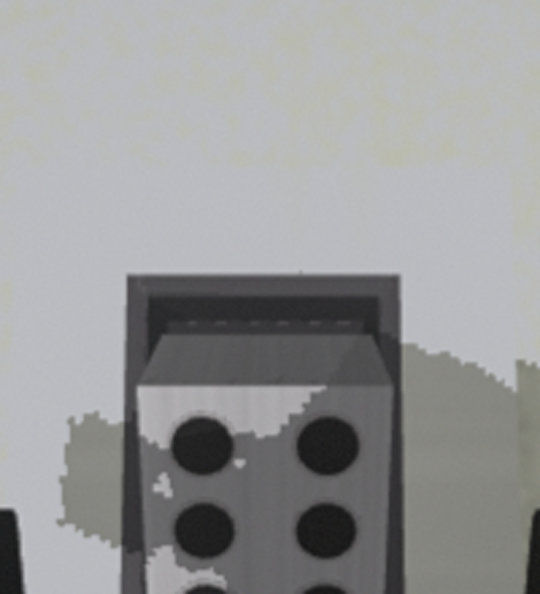

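```bash
python3 - <<'E'
from h import *
th=np.radians(23)
go(hp(32.2-np.sin(th)*52,0,97.5+52*np.cos(th)),Rtool(H[2],th))
E
```

```text
t 4.95 pos [ 0.5349 -0.1614  0.1998] F [0.2 0.  1. ] w 0.996
 shift units [ 0.519 -0.079 -1.361] norm mm 58.3 | turn units [-0.019 -0.049 -0.006]
```

Request:
carry_out:
  rows:
    - [[-0.02,-0.05,0,0.15,-0.02,-0.4,85],[0,0,0,0.15,-0.02,-0.4,85],[0,0,0,0.14,-0.02,-0.36,85],[0,0,0,0.08,-0.02,-0.2,85],[0,0,0,0,0,0,85]]

```text
time: 5.45
tool_pos: [0.5555, -0.1644, 0.1437]
tool_rot: [-0.54, 0.358, -0.421, 0.635]
contact_force: [-0.3, -0.1, 0.7]
gripper_width: 0.994
```

Request:
carry_out:
  rows:
    - [[0,0,0,0,0,0,85],[0,0,0,0,0,0,85]]

```text
time: 5.65
tool_pos: [0.5557, -0.1646, 0.145]
tool_rot: [-0.54, 0.357, -0.42, 0.636]
contact_force: [-0.1, -0.1, -0.4]
gripper_width: 0.997
```

```bash
python3 - <<'E'
from h import *
th=np.radians(23)
go(hp(32.2-np.sin(th)*52,0,97.5+52*np.cos(th)),Rtool(H[2],th))
cv2.imwrite('pics/w5.png',grab_frame('wrist'))
E
```

```text
t 5.65 pos [ 0.5557 -0.1646  0.145 ] F [-0.1 -0.1 -0.4] w 0.997
 shift units [-0.001  0.001  0.009] norm mm 0.4 | turn units [ 0.002  0.012 -0.004]
```

View pics/w5.png

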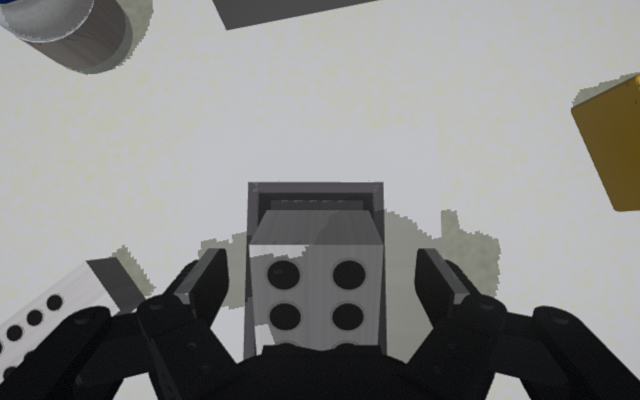

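Request:
carry_out:
  rows:
    - [[0,0,0,0.01,0.05,0,85],[0,0,0,0,0,0,60],[0,0,0,0,0,0,40],[0,0,0,0,0,0,40],[0,0,0,0,0,0,30]]

```text
time: 6.2
tool_pos: [0.5555, -0.1622, 0.1438]
tool_rot: [-0.54, 0.357, -0.421, 0.635]
contact_force: [-1.6, 0.7, 3.9]
gripper_width: 0.639
```

Request:
carry_out:
  rows:
    - [[0,0,0,0,0,0,0],[0,0,0,0,0,0,0],[0,0,0,0,0,0,0],[0,0,0,0,0,0,0],[0,0,0,0,0,0,0]]

```text
time: 6.7
tool_pos: [0.5556, -0.1623, 0.1437]
tool_rot: [-0.54, 0.357, -0.421, 0.635]
contact_force: [-1.7, 0.5, 5.0]
gripper_width: 0.643
```

```bash
python3 - <<'E'
from h import *
th=np.radians(23)
go(hp(32.2-np.sin(th)*52,2,97.5+52*np.cos(th)),Rtool(H[2],th))
cv2.imwrite('pics/w6.png',grab_frame('wrist'))
sc=grab_frame('scene');cv2.imwrite('pics/s6.png',cv2.resize(sc[100:230,200:400],None,fx=4,fy=4,interpolation=cv2.INTER_CUBIC))
E
```

```text
t 6.7 pos [ 0.5556 -0.1623  0.1437] F [-1.7  0.5  5. ] w 0.643
 shift units [ 0.008 -0.007  0.042] norm mm 1.7 | turn units [-0.012 -0.01  -0.005]
```

View pics/w6.png

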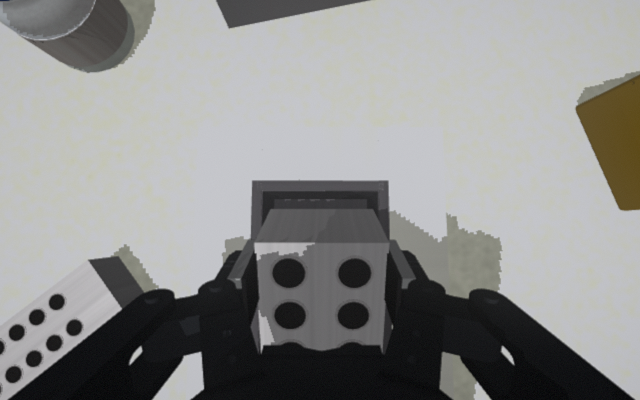

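View pics/s6.png

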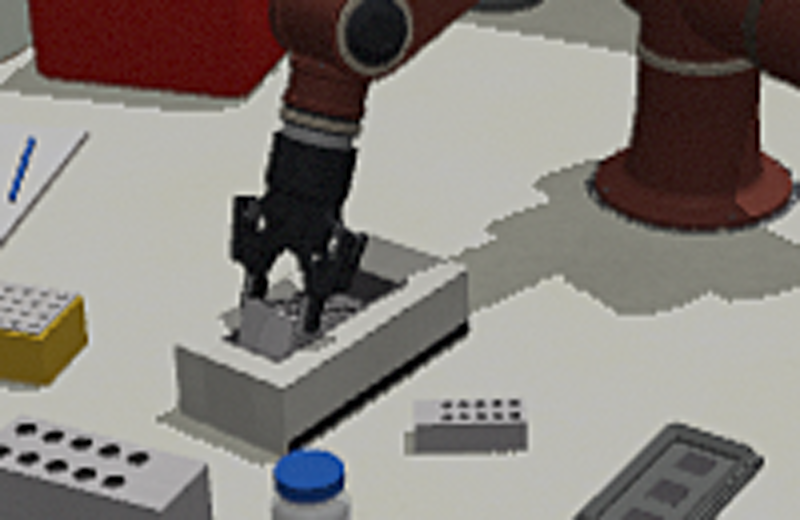

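Request:
carry_out:
  rows:
    - [[0,0,0,0,0,0.15,0],[0,0,0,0,0,0.25,0],[0,0,0,0,0,0.3,0],[0,0,0,0,0,0.3,0],[0,0,0,0,0,0.3,0]]

```text
time: 7.3
tool_pos: [0.5556, -0.1624, 0.1969]
tool_rot: [-0.54, 0.357, -0.421, 0.635]
contact_force: [0.5, -0.3, -3.4]
gripper_width: 0.641
```

```bash
python3 - <<'E'
from h import *
sc=grab_frame('scene');cv2.imwrite('pics/s7.png',cv2.resize(sc[100:230,200:400],None,fx=4,fy=4,interpolation=cv2.INTER_CUBIC))
cv2.imwrite('pics/w7.png',grab_frame('wrist'))
E
```

```text
(no output)
```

View pics/s7.png

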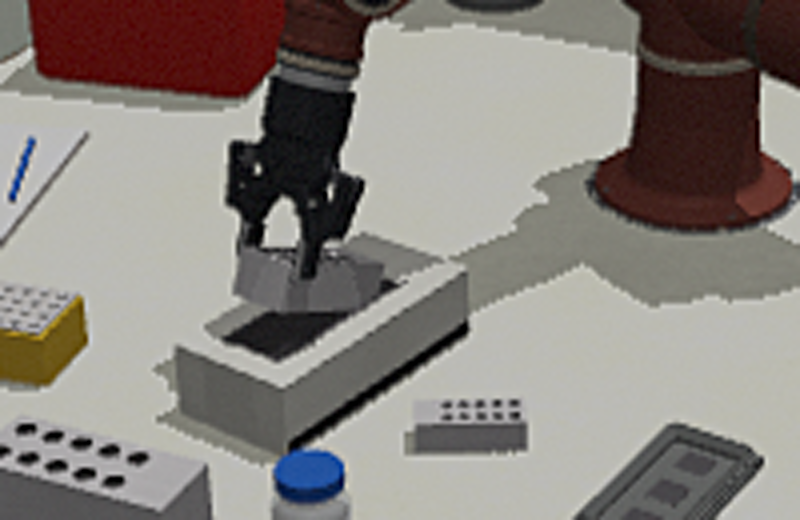

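View pics/w7.png

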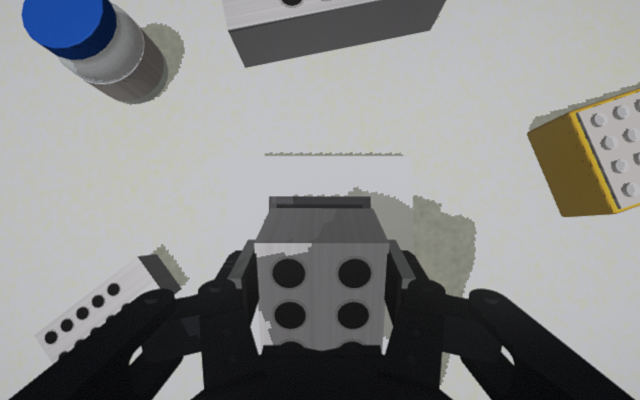

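Request:
carry_out:
  rows:
    - [[0,0,0,0,0,0.6,0],[0,0,0,0,0,0.8,0],[0.15,0.94,0,0,0,0.8,0],[0.15,0.94,0,0,0,0.6,0],[0.15,0.94,0,0,0.2,0.3,0]]

```text
time: 7.9
tool_pos: [0.5562, -0.1551, 0.3232]
tool_rot: [-0.501, 0.409, -0.481, 0.592]
contact_force: [1.6, 0.9, -2.9]
gripper_width: 0.636
```

Request:
carry_out:
  rows:
    - [[0.15,0.94,0,0,0.4,0,0],[0.15,0.94,0,0,0.6,0,0],[0.15,0.94,0,0,0.8,0,0],[0,0,0.4,0,0.9,0,0],[0,0,0.4,0,0.9,0,0]]

```text
time: 8.4
tool_pos: [0.5558, -0.0091, 0.3192]
tool_rot: [-0.473, 0.473, -0.525, 0.527]
contact_force: [0.7, -0.4, -3.2]
gripper_width: 0.638
```

```bash
cat >> h.py <<'E'
N=(0.5654,0.1989,np.radians(-6.1))
E
python3 - <<'E'
from h import *
go(pose(*N,[[-.06,0,.32]])[0],Rtool(N[2]))
E
```

```text
t 8.4 pos [ 0.5558 -0.0091  0.3192] F [ 0.7 -0.4 -3.2] w 0.638
 shift units [-1.251  5.36   0.02 ] norm mm 220.2 | turn units [ 0.015  0.028 -0.005]
```

Request:
carry_out:
  rows:
    - [[0,0,0,-0.25,0.9,0,0],[0,0,0,-0.25,0.9,0,0],[0,0,0,-0.25,0.9,0,0],[0,0,0,-0.25,0.9,0,0],[0,0,0,-0.25,0.9,0,0]]

```text
time: 8.9
tool_pos: [0.505, 0.1711, 0.3194]
tool_rot: [-0.473, 0.472, -0.525, 0.527]
contact_force: [0.1, 0.4, -3.8]
gripper_width: 0.639
```

Request:
carry_out:
  rows:
    - [[0,0,0,0,0.7,0,0],[0,0,0,0,0,0,0],[0,0,0,0,0,0,0],[0,0,0,0,0,0,0]]

```text
time: 9.3
tool_pos: [0.5057, 0.197, 0.3193]
tool_rot: [-0.472, 0.472, -0.525, 0.527]
contact_force: [-0.1, -0.4, -3.0]
gripper_width: 0.641
```

```bash

python3 - <<'E'
from h import *
import pickle
go(pose(*N,[[-.06,0,.32]])[0],Rtool(N[2]))
s=state();im=grab_frame('wrist');cv2.imwrite('pics/w8.png',im);pickle.dump(s,open('w8.pkl','wb'))
E
```

```text
t 9.3 pos [0.5057 0.197  0.3193] F [-0.1 -0.4 -3. ] w 0.641
 shift units [0.002 0.207 0.018] norm mm 8.3 | turn units [0.025 0.022 0.012]
```

View pics/w8.png

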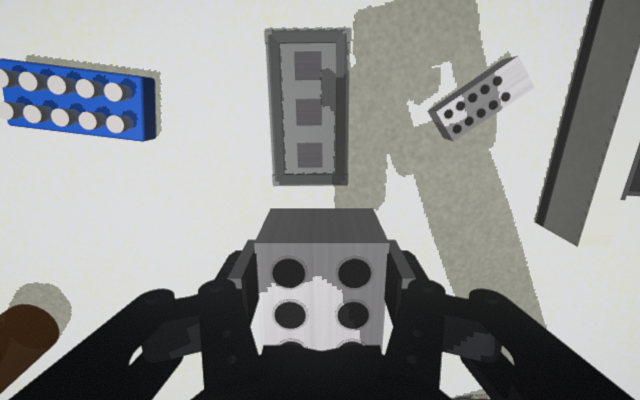

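```bash

python3 - <<'E'
import cv2
im=cv2.imread('pics/w8.png')
cv2.imwrite('pics/w8a.png',cv2.resize(im[15:115,255:365],None,fx=5.5,fy=5.5,interpolation=cv2.INTER_CUBIC))
cv2.imwrite('pics/w8b.png',cv2.resize(im[105:205,255:365],None,fx=5.5,fy=5.5,interpolation=cv2.INTER_CUBIC))
cv2.imwrite('pics/w8c.png',cv2.resize(im[200:350,240:400],None,fx=4,fy=4,interpolation=cv2.INTER_CUBIC))
E
```

View pics/w8a.png

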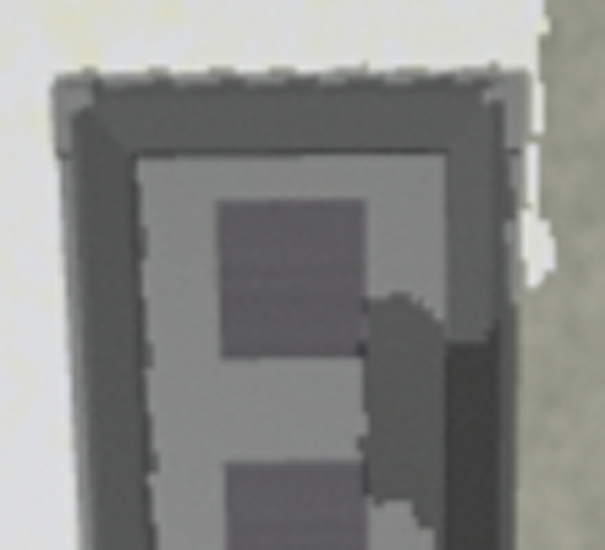

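View pics/w8b.png

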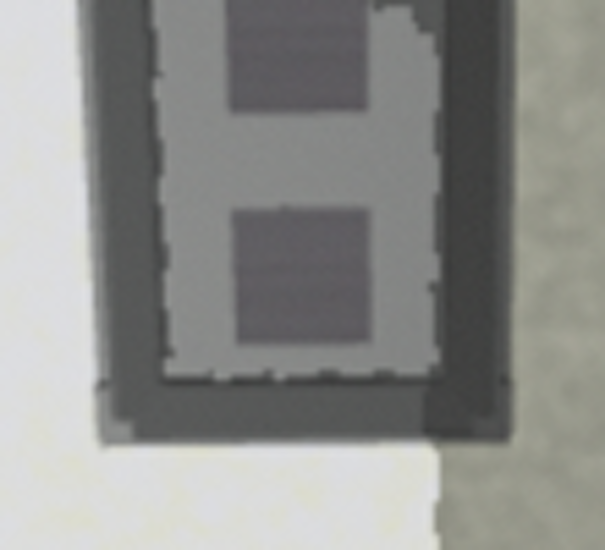

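View pics/w8c.png

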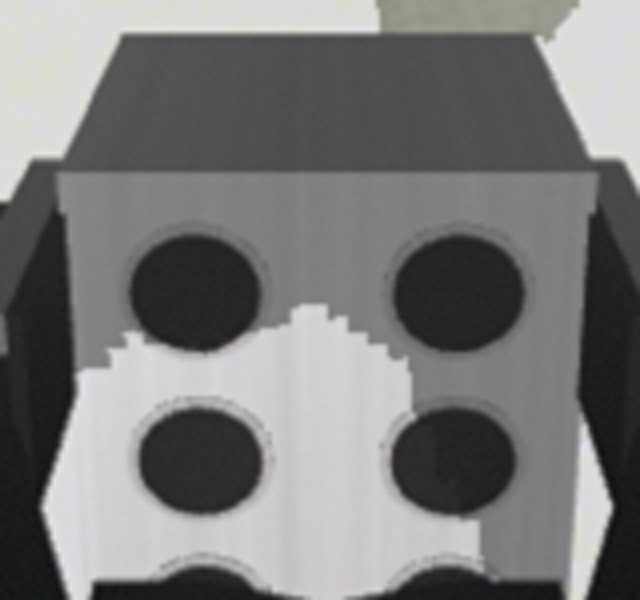

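```bash

cat > fit.py <<'E'
from h import *
import pickle
from scipy.optimize import least_squares
s=pickle.load(open('w8.pkl','rb'));K,Rm,t=cam('wrist',s)
t=t-Rm[:,0]*.0  # nominal
T=camera_info('wrist')['tool_from_camera']
off=lambda dx:(K,Rm,t+q(s['tool_rot']).as_matrix()[:,0]*dx)
A=lambda a:np.array(a)/5.5+[254.6,14.6]; B=lambda a:np.array(a)/5.5+[254.6,104.6]
fl=np.r_[A([[133,155],[447,152]]),B([[437,380],[163,380]])]
ri=np.r_[A([[52,76],[528,72]]),B([[512,443],[98,443]])]
bl=np.array([[57,172],[598,172],[122,34],[532,34],[195,293],[458,293],[201,460],[454,460]])/4+[239.6,199.6]
bp=np.array([[70,28,22],[70,-28,22],[70,28,-22],[70,-28,-22],[56,14,22],[56,-14,22],[35,14,22],[35,-14,22]])/1e3
for dx in (0,-.0018):
    C=off(dx)
    FP=np.array([[73,31,8],[73,-31,8],[-73,-31,8],[-73,31,8]])/1e3
    RP=np.array([[88,46,22],[88,-46,22],[-88,-46,22],[-88,46,22]])/1e3
    for P,uv in ((FP,fl),(RP,ri)):
        r=least_squares(lambda v:(proj(C,pose(*v,P))-uv).ravel(),[*N])
        print('nest',r.x[:2].round(4),np.degrees(r.x[2]).round(2),'res',r.fun.round(1))
    ok,rv,tv=cv2.solvePnP(bp,bl,K,None)
    Rb=C[1]@cv2.Rodrigues(rv)[0]; pb=C[1]@tv.ravel()+C[2]
    e,_=cv2.projectPoints(bp,rv,tv,K,None);print('pnp res',(e[:,0]-bl).round(1).tolist())
    Rt=q(s['tool_rot']).as_matrix()
    print('block world',pb.round(4),'x axis',Rb[:,0].round(3),'z axis',Rb[:,2].round(3),'yaw',np.degrees(np.arctan2(Rb[1,0],Rb[0,0])).round(2))
    print('block in tool',(Rt.T@(pb-s['tool_pos'])).round(4)); print((Rt.T@Rb).round(3))
E
python3 fit.py
```

```text
nest [0.5662 0.203 ] -5.91 res [ 0.1 -0.  -0.2  0.3  0.5 -0.3 -0.5 -0.1]
nest [0.5654 0.202 ] -5.75 res [-1.1 -2.9  1.1 -2.7  0.9  3.5 -0.9  4. ]
pnp res [[-0.1, 0.1], [-0.1, 0.0], [-0.0, 0.0], [0.1, -0.0], [0.2, -0.1], [0.1, -0.1], [0.1, 0.1], [-0.2, 0.1]]
block world [0.4512 0.2006 0.246 ] x axis [ 0.994 -0.106  0.003] z axis [-0.002  0.003  1.   ] yaw -6.08
block in tool [ 0.0021  0.0732 -0.0546]
[[-0.001 -1.    -0.001]
 [-0.001  0.001 -1.   ]
 [ 1.    -0.001 -0.001]]
nest [0.5664 0.2048] -5.91 res [ 0.1 -0.  -0.2  0.3  0.5 -0.3 -0.5 -0.1]
nest [0.5656 0.2038] -5.75 res [-1.1 -2.9  1.1 -2.7  0.9  3.5 -0.9  4. ]
pnp res [[-0.1, 0.1], [-0.1, 0.0], [-0.0, 0.0], [0.1, -0.0], [0.2, -0.1], [0.1, -0.1], [0.1, 0.1], [-0.2, 0.1]]
block world [0.4514 0.2024 0.246 ] x axis [ 0.994 -0.106  0.003] z axis [-0.002  0.003  1.   ] yaw -6.08
block in tool [ 0.0003  0.0732 -0.0546]
[[-0.001 -1.    -0.001]
 [-0.001  0.001 -1.   ]
 [ 1.    -0.001 -0.001]]
```

Request:
carry_out:
  rows:
    - [[0,0,0.04,0.58,0.01,-0.2,0],[0,0,0,0.58,0.01,-0.8,0],[0,0,0,0.58,0.01,-0.9,0],[0,0,0,0.58,0.01,-0.9,0],[0,0,0,0.56,0.02,-0.9,0]]

```text
time: 9.85
tool_pos: [0.622, 0.1987, 0.1702]
tool_rot: [-0.473, 0.473, -0.525, 0.527]
contact_force: [0.4, 0.3, -2.3]
gripper_width: 0.639
```

Request:
carry_out:
  rows:
    - [[0,0,0,0,0,-0.5,0],[0,0,0,0,0,0,0],[0,0,0,0,0,0,0]]

```text
time: 10.15
tool_pos: [0.6209, 0.1993, 0.1516]
tool_rot: [-0.473, 0.473, -0.525, 0.526]
contact_force: [-0.2, 0.6, -3.0]
gripper_width: 0.642
```

```bash

python3 - <<'E'
from h import *
go([.6207,.1994,.1033],Rtool(np.radians(-5.91)))
im=grab_frame('wrist');cv2.imwrite('pics/w9.png',im)
sc=grab_frame('scene');cv2.imwrite('pics/s9.png',cv2.resize(sc[130:260,300:500],None,fx=4,fy=4,interpolation=cv2.INTER_CUBIC))
E
```

```text
t 10.15 pos [0.6209 0.1993 0.1516] F [-0.2  0.6 -3. ] w 0.642
 shift units [-0.004  0.004 -1.207] norm mm 48.3 | turn units [0.02  0.014 0.027]
```

View pics/s9.png

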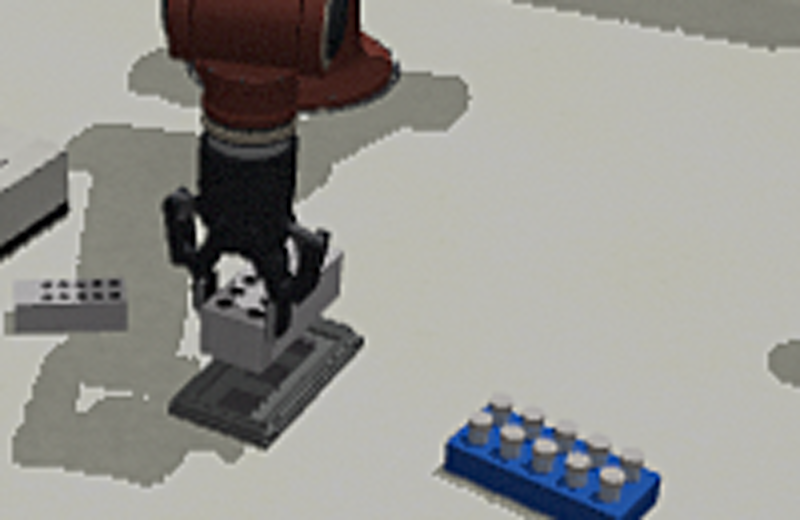

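View pics/w9.png

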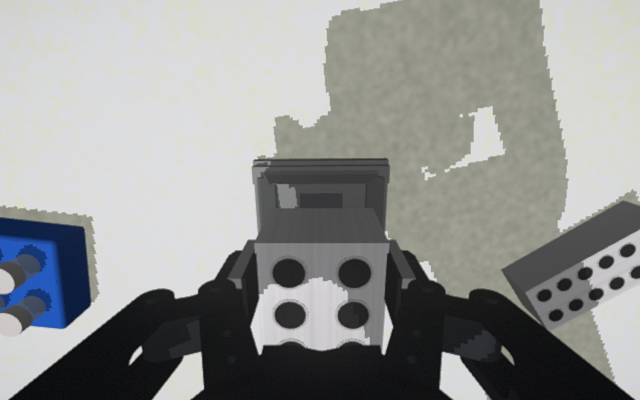

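Request:
carry_out:
  rows:
    - [[0,0,0,0,0,-0.25,0],[0,0,0,0,0,-0.25,0],[0,0,0,0,0,-0.2,0],[0,0,0,0,0,-0.15,0],[0,0,0,0,0,-0.1,0]]

```text
time: 10.75
tool_pos: [0.6202, 0.2001, 0.1122]
tool_rot: [-0.473, 0.474, -0.525, 0.526]
contact_force: [-0.1, 0.4, -3.1]
gripper_width: 0.643
```

Request:
carry_out:
  rows:
    - [[0,0,0,0,0,-0.1,0],[0,0,0,0,0,0,0]]

```text
time: 10.95
tool_pos: [0.6204, 0.2001, 0.1087]
tool_rot: [-0.473, 0.474, -0.525, 0.526]
contact_force: [1.1, 0.7, -3.4]
gripper_width: 0.642
```

```bash

python3 - <<'E'
from h import *
go([.6207,.1994,.1033],Rtool(np.radians(-5.91)))
im=grab_frame('wrist');cv2.imwrite('pics/w10.png',im)
sc=grab_frame('scene');cv2.imwrite('pics/s10.png',cv2.resize(sc[170:250,330:430],None,fx=7,fy=7,interpolation=cv2.INTER_CUBIC))
E
```

```text
t 10.95 pos [0.6204 0.2001 0.1087] F [ 1.1  0.7 -3.4] w 0.642
 shift units [ 0.007 -0.017 -0.136] norm mm 5.5 | turn units [0.021 0.005 0.008]
```

View pics/s10.png

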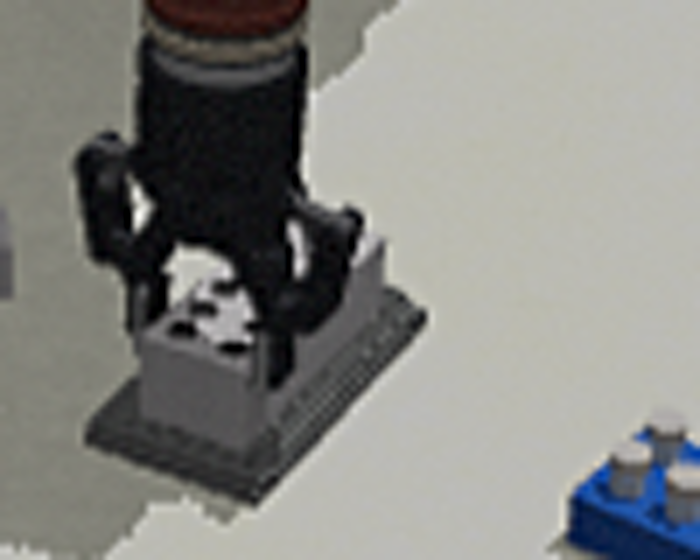

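View pics/w10.png

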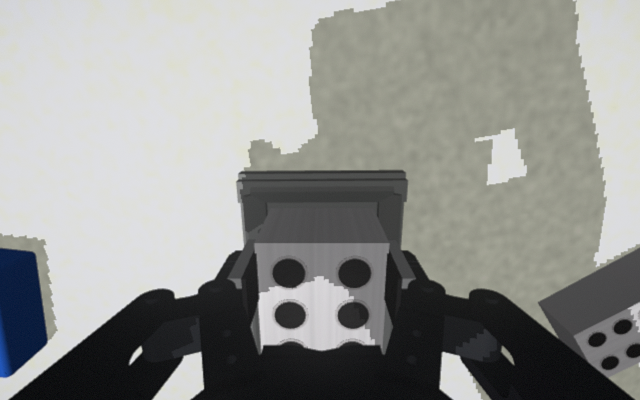

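Request:
carry_out:
  rows:
    - [[0,0,0,0,-0.01,-0.05,0],[0,0,0,0,0,-0.05,0],[0,0,0,0,0,0,0]]

```text
time: 11.35
tool_pos: [0.6206, 0.1997, 0.1053]
tool_rot: [-0.473, 0.473, -0.525, 0.526]
contact_force: [0.4, -0.2, -4.0]
gripper_width: 0.638
```

Request:
carry_out:
  rows:
    - [[0,0,0,0,0,-0.04,0],[0,0,0,0,0,0,0]]

```text
time: 11.55
tool_pos: [0.6207, 0.1997, 0.1039]
tool_rot: [-0.473, 0.473, -0.525, 0.526]
contact_force: [-0.6, -0.5, -2.4]
gripper_width: 0.641
```

Request:
carry_out:
  rows:
    - [[0,0,0,0,0,-0.03,0],[0,0,0,0,0,0,0]]

```text
time: 11.75
tool_pos: [0.6209, 0.1998, 0.1032]
tool_rot: [-0.474, 0.473, -0.525, 0.526]
contact_force: [-0.1, -0.9, -1.2]
gripper_width: 0.638
```

Request:
carry_out:
  rows:
    - [[0,0,0,0,0,-0.03,0],[0,0,0,0,0,0,0]]

```text
time: 11.95
tool_pos: [0.621, 0.1998, 0.1031]
tool_rot: [-0.473, 0.473, -0.525, 0.526]
contact_force: [-3.9, -1.6, 6.0]
gripper_width: 0.642
```

```bash

python3 - <<'E'
from h import *
sc=grab_frame('scene');cv2.imwrite('pics/s11.png',cv2.resize(sc[170:250,330:430],None,fx=7,fy=7,interpolation=cv2.INTER_CUBIC))
E
```

```text
(no output)
```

View pics/s11.png

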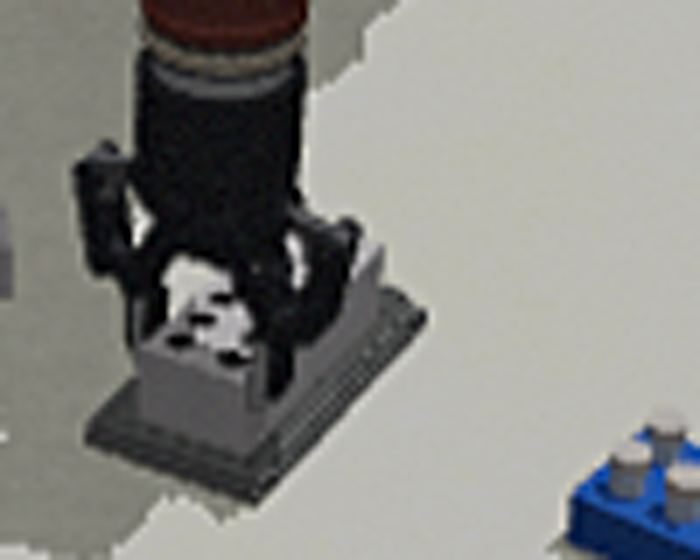

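Looks seated; release gently and back straight up.

Request:
carry_out:
  rows:
    - [[0,0,0,0,0,0,62],[0,0,0,0,0,0,75],[0,0,0,0,0,0,85],[0,0,0,0,0,0,85],[0,0,0,0,0,0,85]]

```text
time: 12.5
tool_pos: [0.6207, 0.1998, 0.1014]
tool_rot: [-0.473, 0.473, -0.525, 0.526]
contact_force: [-0.3, 0.3, -0.2]
gripper_width: 0.997
```

Request:
carry_out:
  rows:
    - [[0,0,0,0,0,0.2,85],[0,0,0,0,0,0.5,85],[0,0,0,0,0,0.8,85],[0,0,0,0,0,1,85],[0,0,0,0,0,1,85]]

```text
time: 13.0
tool_pos: [0.6204, 0.1997, 0.2431]
tool_rot: [-0.473, 0.473, -0.525, 0.526]
contact_force: [0.9, 0.0, 0.5]
gripper_width: 0.994
```

Request:
carry_out:
  rows:
    - [[0,0,0,-0.8,0,0.8,85],[0,0,0,-0.8,0,0.5,85],[0,0,0,0,0,0,85],[0,0,0,0,0,0,85]]

```text
time: 13.4
tool_pos: [0.5567, 0.1999, 0.2949]
tool_rot: [-0.474, 0.473, -0.524, 0.526]
contact_force: [1.0, -0.8, 0.0]
gripper_width: 0.996
```

```bash

python3 - <<'E'
from h import *
import pickle
s=state();print(s['time'],s['tool_pos'],s['contact_force'],s['gripper_width'])
im=grab_frame('wrist');cv2.imwrite('pics/w12.png',im);pickle.dump(s,open('w12.pkl','wb'))
sc=grab_frame('scene');cv2.imwrite('pics/s12.png',sc)
cv2.imwrite('pics/s12c.png',cv2.resize(sc[170:250,330:430],None,fx=7,fy=7,interpolation=cv2.INTER_CUBIC))
P=np.array([[x,y,52] for x in(70,-70) for y in(28,-28)])/1e3
print(proj(cam('wrist',s),pose(.5664,.2048,np.radians(-5.91),P)).round(1))
E
```

```text
13.4 [0.55665989 0.19985556 0.29488502] [ 0.96784508 -0.76042795  0.02014104] 0.9959226012843635
[[282.7  93.1]
 [342.6  93.2]
 [287.1 232.1]
 [340.  232.1]]
```

View pics/w12.png

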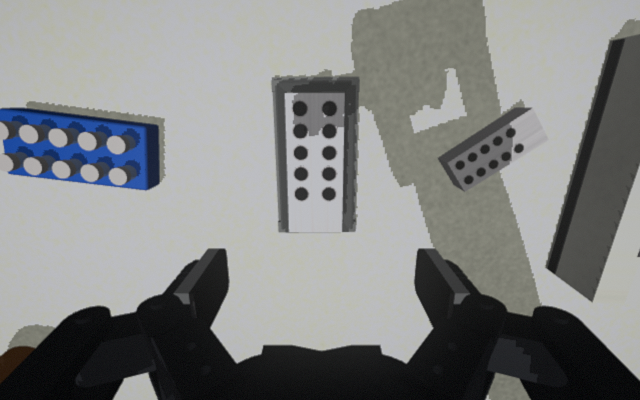

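View pics/s12c.png

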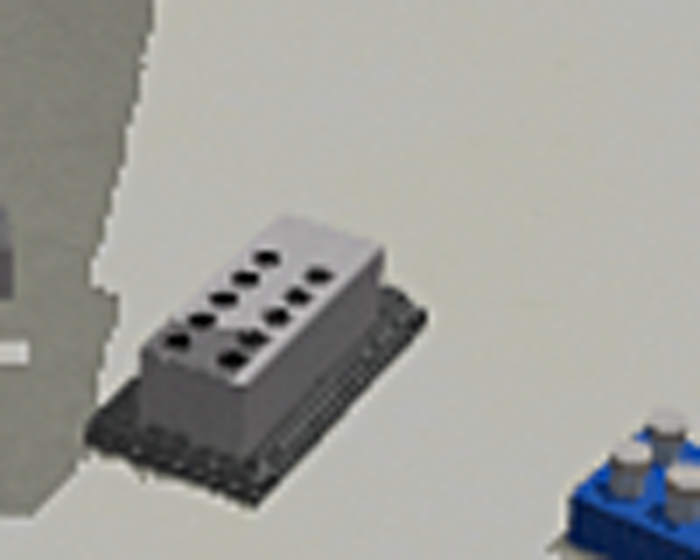

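View pics/s12.png

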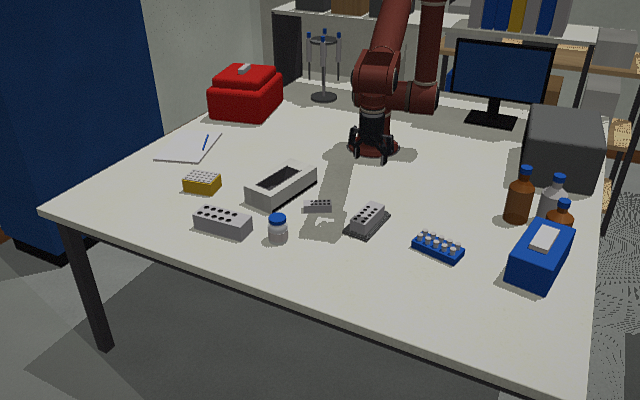

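```bash

python3 - <<'E'
from h import *
import pickle
from scipy.optimize import least_squares
im=cv2.imread('pics/w12.png');s=pickle.load(open('w12.pkl','rb'))
cv2.imwrite('pics/w12c.png',cv2.resize(im[65:245,260:370],None,fx=3.3,fy=3.3,interpolation=cv2.INTER_CUBIC))
g=cv2.cvtColor(im,cv2.COLOR_BGR2GRAY)
m=(g<55).astype(np.uint8);m[:, :280]=0;m[:,350:]=0;m[:90]=0;m[215:]=0
n,l,st,ce=cv2.connectedComponentsWithStats(m)
b=np.array([ce[i] for i in range(1,n) if 60<st[i,4]<400]);print(len(b),st[1:,4])
b=b[np.argsort(b[:,1])];b=np.array([x for i in range(0,10,2) for x in sorted(b[i:i+2].tolist())])
hp_=np.array([[x,y,22] for x in(56,35,14,-7,-28) for y in(14,-14)])/1e3
C=cam('wrist',s);C=(C[0],C[1],C[2]-q(s['tool_rot']).as_matrix()[:,0]*.0018)
f=lambda v:(proj(C,R.from_euler('ZYX',v[3:]).apply(hp_)+v[:3])-b).ravel()
r=least_squares(f,[.566,.205,.03,-.1,0,0]);print(r.x[:3].round(4),np.degrees(r.x[3:]).round(2),'rms px',np.sqrt((r.fun**2).mean()).round(2))
E
```

```text
10 [  2   1   1  12   2   3   2   5   2   1   1   4   5   2   1 150 150   1
   1 127 127   1   1   3   1   1   1 112 116 111 111  98  97]
[0.5664 0.2054 0.0301] [-5.93  1.14  0.39] rms px 0.07
```

View pics/w12c.png

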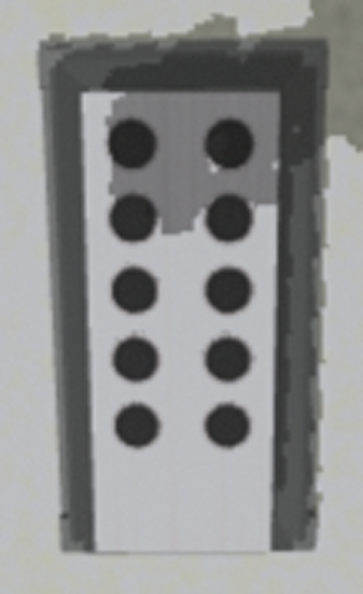

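```bash

python3 - <<'E'
from h import *
import pickle
from scipy.optimize import least_squares
im=cv2.imread('pics/w1.png');s=pickle.load(open('w1.pkl','rb'))
g=cv2.cvtColor(im,cv2.COLOR_BGR2GRAY)
m=(g<55).astype(np.uint8);k=np.zeros_like(m);k[115:235,295:352]=1;m*=k
n,l,st,ce=cv2.connectedComponentsWithStats(m)
b=np.array([ce[i] for i in range(1,n) if 60<st[i,4]<400]);print(len(b))
b=b[np.argsort(b[:,1])];b=np.array([x for i in range(0,10,2) for x in sorted(b[i:i+2].tolist())])
hp_=np.array([[x,y,22] for x in(56,35,14,-7,-28) for y in(14,-14)])/1e3
C=cam('wrist',s);C=(C[0],C[1],C[2]-q(s['tool_rot']).as_matrix()[:,0]*.0018)
f=lambda v:(proj(C,R.from_euler('ZYX',v[3:]).apply(hp_)+v[:3])-b).ravel()
r=least_squares(f,[.544,-.162,.056,-.16,0,0]);print(r.x[:3].round(4),np.degrees(r.x[3:]).round(2),'rms px',np.sqrt((r.fun**2).mean()).round(2))
E
```

```text
10
[ 0.5436 -0.1607  0.056 ] [-9.2   0.61 -0.26] rms px 0.09
```

```bash
python3 -c "
from plant import *
s=state();print(s['time'],s['joint_vel'].round(3));print(job_done())"
```

```text
13.5 [-0.002  0.022  0.002 -0.001  0.002 -0.   ]
the job is handed in; nothing more can be done
None
```

The job is handed in at 13.5 s: the middle-sized block is out of the heater and seated in the cooling nest, with the gripper open and clear of it. I pressed the plain end with the closed fingertips until the block tipped. Then I pinched the raised end with the tool tilted 23°, lifted it out, levelled it and lowered it until it touched the nest floor.

**Last checks**
- **Seating:** the last wrist picture puts the block's centre at (0.566, 0.205, 0.030) m. That is within 1 mm of the measured nest centre and at the seated height of 30 mm. The yaw matches the nest at -5.9°.
- **Tilt:** the same picture gave 1.1° of apparent tilt. The block lying flat in the heater had read 0.6° by the same method, so I take it as flat within measurement error.
- **Bystanders:** by eye, the jar, tip box and tube rack stand where they were in the last scene picture. I did not measure them.
- **Forces:** the largest force reading I saw was about 7 N, when the block touched the nest floor.

**Disagreements**
- **Wrist camera:** its calibration was about 2 mm off sideways against the fingers. I corrected for that before gripping and placing.
- **Slide:** the tipped block had slid about 2 mm down the slope from where I expected it. I allowed for that in the grasp.
- **Nest rim:** fitting the nest by its rim agreed poorly (up to 4 pixels), so I used the fit to its floor (about 0.5 pixel).

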